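Set the portion stop and bring the cheese up to it

ROBOT

A 6-joint arm with a two-finger parallel gripper is mounted at the origin on the work surface. World frame = base frame: x ahead of the robot, y to its left, z up, the work surface at z = 0. Lengths are in m, angles in degrees, forces in N, time in s.
With the tool pointing down it reaches from about 0.4 to 0.825 m from the base axis. Payload 7 kg.
Tool frame: the origin (TCP) lies at the very end of the fingers, on their centre line; the grasp point (between the pads) lies 19 mm behind it; x points along the fingers, z is the direction in which the jaws open and shut, and the axes are right-handed (so a half turn about x gives the same grasp; the last joint's range is limited). The gripper opens to 88 mm and grips with 3 to 60 N. Pads are 19 mm wide; open, the fingers measure 130 mm over their backs; the gripper's body (78 mm by 193 mm) begins 47 mm behind the grasp point.
Start: joints at [-57.577, 20.546, 0.682, 0, -70.136, -16.507], TCP at [0.185, -0.649, 0.227] pointing down, gripper open.
Joint ranges: [-176.03, 176.03], [-82.01, 121.73], [-58.28, 71.71], [-173.87, 95.51], [-174.79, -0.11], [-173.66, 173.66]. Speed limits (degrees/s): [136.94, 136.94, 172.46, 180, 180, 180].

INTERFACE

Orientations are given as [roll, pitch, yaw] about the fixed x, y, z axes, in that order (R = Rz(yaw) Ry(pitch) Rx(roll)).
In Python, from plant import sensors, cams, workorder gives the robot as it stands. The module is installed in compiled form; this text tells all that it offers.
- The arm moves only by the shell command python3 -m handwheel 'ROWS' [OPENING] [FORCE]. ROWS is JSON, one flat list of numbers, 4 for each row, row after row: the shift along the tool's x, y, z in cm, then the turn about the tool's x in degrees. A call has exactly 10 rows; each row is the pose to reach, as a shift and turn from the pose commanded when the call began, along the tool's axes at that moment; what a row does not reach only later rows make up. A row lasts 1/8 s, in which the tool goes at most 62.5 mm and 10.7 degrees, less where a joint would pass 70% of its speed; a pose out of reach is approached as far as the arm can. A call with a gripper value outside its range is refused whole. OPENING is the finger opening in cm, from 0 to 8.76, set as the call begins (- or left out, the last holds). The fingers move at their own pace and stop on an object; FORCE is the grip in N (left out, the last holds). Time passes only in rows, so rows that repeat a pose let the fingers close, or fill a call up. It gives the time, the measured TCP pose, the force and the opening at its end, in the units of the state.
- sensors.get_state(): the state, without advancing time (a new reading comes with each control period).
- cams.capture(name): name is "scene" or "top" or "wrist"; returns a dict with "image" (400x640x3 uint8, red, green, blue), "fov_y" (degrees; the focal length in pixels is half the picture's height over the tangent of half this angle, whatever the lens; pixels are square), "cx", "cy" (the principal point, pixels), "xyz" and "rotation" of the camera in the world. Camera axes: x right, y down, z forward; pixel columns grow to the right and rows downward; lengths in m; the calibration is good to about 2 mm. The wrist camera is an equidistant fisheye: a pixel r from the principal point sees the ray r / f radians off the axis. A picture is of the moment at which its call begins. There is no depth.
- workorder.close_job(): hands the job in, once; it reports no verdict.
The state is a dict: "time_s": time; "joints": joint angles; "qd": joint speeds; "joint_torque": joint torques, N m; "tcp_pos": TCP position; "eef_rot": TCP orientation; "contact_force": force on the tool from outside, world axes, zero at the start; "moment": the same for the moment, N m; "gripper_width": finger opening in m.
Only numpy, scipy, OpenCV 4.12 (cv2) and the standard library are available. Lean on these libraries where they do the work, as an engineer would, in place of code of your own. Each camera call takes 0.05 s, during which the arm holds its last target.

TASK

On the wire cheese cutter, push the portion stop along its rail towards the wire until it clicks into the second notch from the wire. Then push the block of cheese gently along the board, past the folded-back cutting bow, until its end rests snug and square against the stop, without shoving the stop out of its notch. Only push with the fingers: do not lift or squeeze the cheese, and leave the other things where they are.

Things in the scene. Friction and masses are not known exactly. Their poses are not given: they have to be found in the camera images.
- board: Wire cheese cutter: dark grey stone board 280 (its x) x 420 (its y) mm, flat top 25 mm above the worktop, fixed, turned up to 15 degrees. Origin: centre of its underside. x points to the rear (away from the robot), y along the board to the left, z up. A steel guide strip, 20 mm tall, runs along y = 20 to 205 mm, front face at x = 45 mm: the cheese travels in front of it.
- wire_slot (a point): Point on the board top at board x = y = 0, in the thin steel-edged slot (along board x) that marks the cutting wire's plane, y = 0; axes are the board's. The steel bow with the wire and a black handle is hinged at the rear edge (x = 122 mm, y = 0) and stands folded back out of the way, about 330 mm high, all of it behind x = 100 mm.
- second_notch (a point): The second notch from the wire, in the top of the notched steel rail, 14 mm above the board top (board x = 85, y = -58 mm); axes are the board's. Six notches 25 mm apart, the first nearest the wire; rail from y = -10 to -205 mm. When the stop sits in a notch, its plunger (black knob) stands over that notch, 18 mm behind (board -y) the stop face.
- stop (a joint): Place of the portion stop on its rail, m, growing AWAY from the wire (board -y). Notches at 0 (first), 0.025 (second), 0.050 ... 0.125; stop face at board y = -(0.015 + value). Travel -0.006 to 0.132; starts at 0.060 to 0.125. A spring ball slides with 1 to 2 N between notches, drops into a notch by itself within about 4 mm of it (push force dips to nothing) and needs about 9 to 13 N to leave it, either way.
- stop_face (a point): Middle of the stop plate's face towards the wire (board +y), 25 mm above the board top, board x = 0; axes are the board's. Plate: upright aluminium, 6 mm thick (behind this face, to -y), board x = -50 to 68 mm, 2 to 45 mm above the board; its back may be pushed anywhere at x = -45 to 45 mm. Carriage at x = 67 to 103 mm, 36 mm long, with a black knob, top 55 mm above the board.
- cheese_center (a point): Centre of the block of hard cheese, half-way up: pale yellow, brown rind on top and underneath, 72 (its x) x 130 (its y) x 55 mm tall, about 0.5 kg, loose on the board left of the wire; its axes are the board's within 5 degrees. It slides on the board with about 2 to 5 N.
- cheese_end (a point): Middle of the cheese's end that faces the stop (its own -y end, 65 mm from its centre), half-way up. Starts 40 to 75 mm left of the wire.
- portion: Bystander: a cut slice of the same cheese lying flat on the front of the board, 55 x 72 x 20 mm; origin under its centre.
- ramekin: Bystander: white ramekin on the front of the board, 68 mm across, 40 mm tall; origin under its centre.
- slate_a: Bystander: black slate, 280 x 140 x 7 mm, flat on the worktop left of the board.
- slate_b: Bystander: black slate, 280 x 140 x 7 mm, flat on the worktop right of the board.
- jar: Bystander: small amber jar with a steel lid, 56 mm across, 75 mm tall, on the worktop right of the board.
- spatula: Bystander: spatula 200 mm long lying on the worktop, front left.
- cheese: The same block of cheese; origin at the centre of its underside.
There are look-alikes about, which are no part of the job. Leave any pink or red look-alike of the cheese alone.

How it is judged (in metres and radians):
On the way, in this order (a step that is already met when the one before it is completed fails the run):
1. the portion stop sits in the second notch, with the cheese still clear of it (value of joint stop between 0.0225 and 0.0275 m and velocity of joint stop between -0.01 and 0.01 m/s and y of cheese_end in the frame of stop_face above 0.02 m), for 0.3 s.
2. the cheese has been pushed up to the stop (value of joint stop between 0.0225 and 0.0275 m and y of cheese_end in the frame of stop_face below 0.004 m), for 0.2 s.
At the end, for the whole second after the job is handed in: The stop is in the second notch (joint 0.025 within 2.5 mm); the cheese lies flat and still on the board with the middle of its end within 4 mm of the stop face, square to it within 4 degrees and not more than 30 to 40 mm to the side (all of step 2 and y of cheese_end in the frame of stop_face above -0.003 m and x of cheese_end in the frame of stop_face between -0.04 and 0.03 m and angle between the y axis of cheese_center and the y axis of board, either way round below 0.07 rad and angle between cheese_center's own z axis and vertical below 0.05 rad and z of cheese_center in the frame of board below 0.056 m and linear speed of cheese below 0.01 m/s); the robot touches nothing.
It fails at once if the cheese is lifted off the board or tipped (z of cheese_center in the frame of board above 0.0605 m or angle between cheese_center's own z axis and vertical above 0.2 rad).
It fails at once if the cheese is squeezed or pressed hard (more than 20 N) (contact force between the fingers and cheese above 20 N).
It fails at once if another thing is displaced by more than 25 mm (distance of any of portion, ramekin, slate_a, slate_b, jar, spatula from where it was at the start of the episode above 0.025 m).
It also fails if it takes over 58 s, if anything falls off the work surface, if the arm or the gripper's body presses on something with over 40 N, if the wrist force passes 120 N, or if a joint passes its speed limit or range.

## Working session

There is one attempt and no reset: what is moved stays moved. The work goes in short steps, Python scripts to look and compute and a shell command to move; the robot and the scene stay as the last step left them, time stands still between calls to the robot, and variables do not carry over. Pictures are saved under pics/ and viewed, and the job is handed in when it is done.

```bash
mkdir -p pics; python3 - <<'E'
from plant import sensors, cams
import cv2,json
for n in ("scene","top"):
    c=cams.capture(n)
    cv2.imwrite(f"pics/{n}0.png",c["image"][:,:,::-1])
    print(n,c["fov_y"],c["cx"],c["cy"],c["xyz"],c["rotation"])
print(sensors.get_state())
E
```

```text
scene 45.828391116949376 316.516030526509 197.42077577377546 [ 1.20787042 -0.05297528  1.30437358] [-148.72848494    0.36201072   85.00613052]
top 57.53043560994382 319.5803062650385 198.82716233531315 [ 0.35432134 -0.0051495   0.99218483] [-173.57914684    0.17500918  -89.06200925]
{'time_s': 0.1, 'joints': array([-5.75756105e+01,  2.05882480e+01,  6.39343495e-01, -2.00408439e-02,
       -7.01352831e+01, -1.65065649e+01]), 'qd': array([ 0.06629278, -0.16153237,  0.18078494,  0.08938114, -0.02295678,
        0.10449016]), 'joint_torque': array([-1.47923969e-03, -5.84165239e+01,  2.93748808e+01,  7.01557472e+00,
        1.00962940e-02, -5.47640457e-05]), 'tcp_pos': array([ 0.18498869, -0.64870107,  0.22570121]), 'eef_rot': array([  3.89364914,  89.91372932, 109.80464999]), 'contact_force': array([-0.61801358, -1.07622182, -0.1011471 ]), 'moment': array([-0.06888596,  0.03849979, -0.02969865]), 'gripper_width': 0.08789038904283876}
```

View pics/scene0.png

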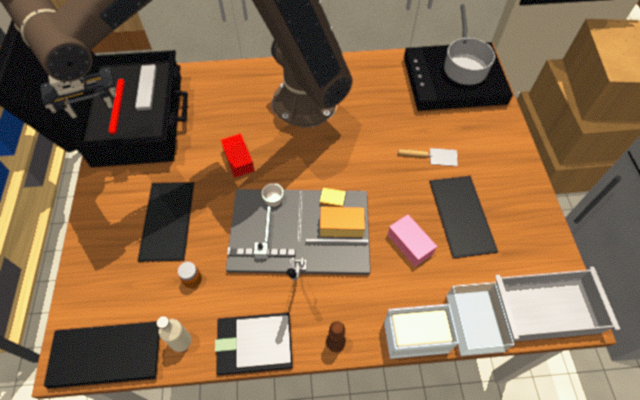

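View pics/top0.png

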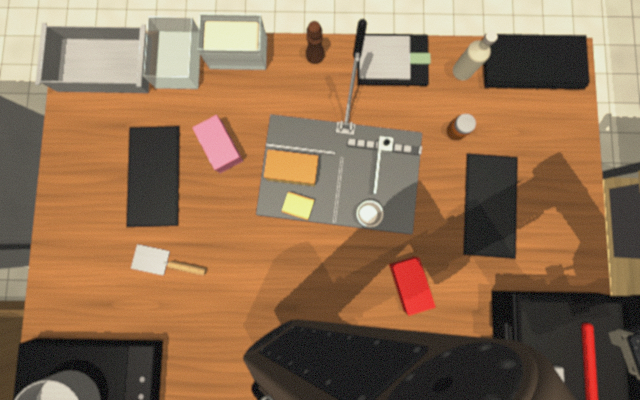

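Top view: grey board with corners near (271,115), (422,131), (413,233), (258,214). The orange-brown cheese is at (291,167), the stop plate at (377,170) with its carriage at (386,143), the ramekin at (369,213) and the portion at (298,205).

```bash
cat > h.py <<'E'
import numpy as np,cv2
from scipy.spatial.transform import Rotation as R
from plant import sensors,cams
def cam(n):
    c=cams.capture(n); c["f"]=200/np.tan(np.radians(c["fov_y"]/2)); c["R"]=R.from_euler("xyz",c["rotation"],degrees=True).as_matrix(); return c
def ray(c,p,z,fish=False):
    p=np.atleast_2d(p).astype(float); d=np.c_[(p[:,0]-c["cx"])/c["f"],(p[:,1]-c["cy"])/c["f"]]
    if fish:
        r=np.linalg.norm(d,axis=1); v=np.c_[d*(np.sin(r)/np.maximum(r,1e-9))[:,None],np.cos(r)]
    else: v=np.c_[d,np.ones(len(d))]
    v=v@c["R"].T; t=(z-c["xyz"][2])/v[:,2]; return np.array(c["xyz"])+t[:,None]*v
def proj(c,P,fish=False):
    v=(np.atleast_2d(P)-c["xyz"])@c["R"]
    if fish:
        th=np.arctan2(np.linalg.norm(v[:,:2],axis=1),v[:,2]); s=th/np.linalg.norm(v[:,:2],axis=1)
        return v[:,:2]*s[:,None]*c["f"]+[c["cx"],c["cy"]]
    return v[:,:2]/v[:,2:]*c["f"]+[c["cx"],c["cy"]]
E
python3 - <<'E'
from h import *
for n,(x0,y0,x1,y1) in (("top",(245,95,440,245)),("scene",(215,170,385,290))):
    c=cam(n); im=c["image"]
    cv2.imwrite(f"pics/{n}1.png",cv2.resize(im[y0:y1,x0:x1,::-1],None,fx=4,fy=4,interpolation=cv2.INTER_CUBIC))
    hsv=cv2.cvtColor(im,cv2.COLOR_RGB2HSV)
    m=((hsv[...,0]<22)&(hsv[...,1]>150)&(hsv[...,2]>60)).astype(np.uint8)
    # board: low-saturation or non wood inside crop
    crop=np.zeros_like(m); crop[y0:y1,x0:x1]=1
    print(n,"sample cheese/portion/wood/board",hsv[167,291],hsv[205,298],hsv[238,330],hsv[200,330], "scene:",hsv[215,342],hsv[197,333],hsv[282,330],hsv[250,330])
    np.save(f"pics/{n}.npy",im)
E
```

```text
top sample cheese/portion/wood/board [ 17 159 232] [ 31  92 240] [ 14 166 197] [ 23  28 144] scene: [ 24  27 141] [ 17  30 137] [ 12 151 110] [ 13 160 190]
scene sample cheese/portion/wood/board [ 12 171 137] [ 19  25 162] [ 20  14 109] [ 30 101 250] scene: [ 19 167 250] [ 30  97 249] [ 14 186 213] [ 14  29 166]
```

View pics/top1.png

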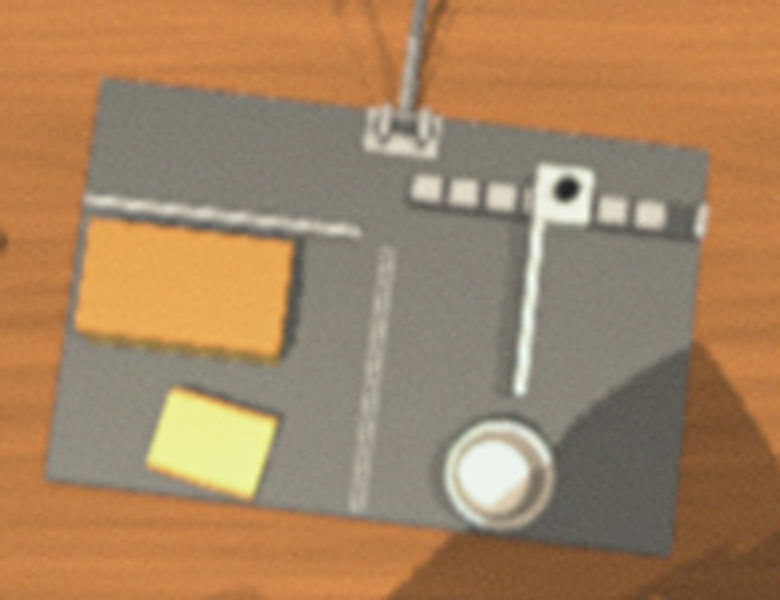

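View pics/scene1.png

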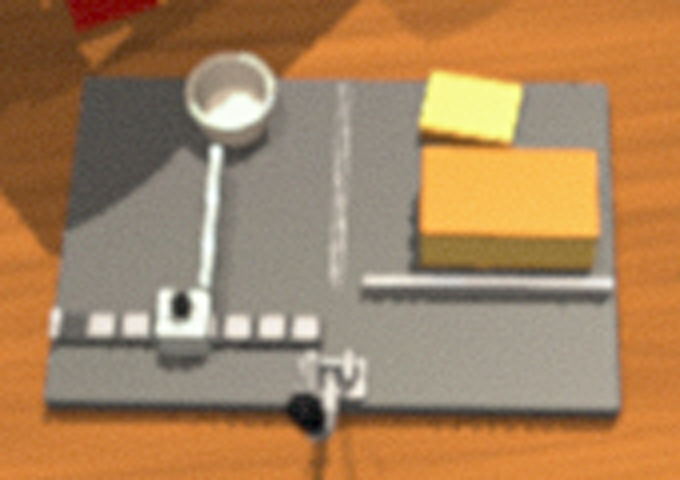

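```bash
python3 - <<'E'
from h import *
def fit(c,w):
    # w corners RL, RR, FR, FL in world; board y left, x rear
    ctr=w.mean(0); yd=(w[0]+w[3]-w[1]-w[2])[:2]/2; xd=(w[0]+w[1]-w[2]-w[3])[:2]/2
    print("ctr",ctr.round(4),"len",np.linalg.norm(yd),np.linalg.norm(xd),"yaw",np.degrees(np.arctan2(-yd[0],yd[1])),np.degrees(np.arctan2(xd[1],xd[0])))
ct=cam("top"); cs=cam("scene")
pt=lambda a:np.array(a)/4+np.array([245,95])-.375
ps=lambda a:np.array(a)/4+np.array([215,170])-.375
fit(ct,ray(ct,pt([(102,78),(708,150),(670,553),(48,480)]),.025))
fit(cs,ray(cs,ps([(617,404),(48,404),(86,77),(608,86)]),.025))
# cheese
for n,c in (("top",ct),("scene",cs)):
    hsv=cv2.cvtColor(cv2.GaussianBlur(c["image"],(3,3),0),cv2.COLOR_RGB2HSV)
    vmin=190
    m=((abs(hsv[...,0].astype(int)-18)<4)&(hsv[...,1]>130)&(hsv[...,2]>215)).astype(np.uint8)
    s,(a,b)=((slice(140,195),slice(255,330)),(255,140)) if n=="top" else ((slice(200,235),slice(310,370)),(310,200))
    mm=np.zeros_like(m); mm[s]=m[s]; mm=cv2.morphologyEx(mm,cv2.MORPH_OPEN,np.ones((3,3)))
    cn=max(cv2.findContours(mm,0,cv2.CHAIN_APPROX_NONE)[0],key=cv2.contourArea)
    w=ray(c,cn[:,0],.08); r=cv2.minAreaRect((w[:,:2]*1000).astype(np.float32)); print(n,"cheese",r,cv2.boundingRect(cn))
# manual
print(ray(ct,pt([(87,218),(293,242),(282,358),(76,330)]),.08).round(4))
print("stop plate top ends top view",ray(ct,pt([(540,228),(520,394)]),.07).round(4),"knob",ray(ct,pt([(567,189)]),.08).round(4))
print("stop scene",ray(cs,ps([(205,283),(217,148)]),.07).round(4),"knob",ray(cs,ps([(180,306)]),.08).round(4))
print("ramekin",ray(ct,pt([(499,474)]),.065).round(4),ray(cs,ps([(231,93)]),.065).round(4))
E
```

```text
ctr [ 0.535  -0.0541  0.025 ] len 0.41587116574721206 0.2767553548610393 yaw -5.933052682573505 -5.843660885958676
ctr [ 0.538  -0.0544  0.025 ] len 0.4144346158321101 0.27553901540499165 yaw -5.769841290801243 -6.1587161638317385
top cheese ((539.3026123046875, 74.66328430175781), (126.17460632324219, 68.25279235839844), 83.70718383789062) (265, 151, 52, 32)
scene cheese ((541.9193725585938, 73.92314910888672), (125.97266387939453, 70.68547821044922), 84.79618835449219) (321, 207, 44, 22)
[[0.5828 0.1376 0.08  ]
 [0.5692 0.0055 0.08  ]
 [0.4942 0.0112 0.08  ]
 [0.5101 0.1422 0.08  ]]
stop plate top ends top view [[ 0.5832 -0.1537  0.07  ]
 [ 0.4749 -0.1408  0.07  ]] knob [[ 0.6065 -0.1695  0.08  ]]
stop scene [[ 0.592  -0.1542  0.07  ]
 [ 0.4797 -0.1416  0.07  ]] knob [[ 0.6136 -0.1717  0.08  ]]
ramekin [[ 0.424  -0.1281  0.065 ]] [[ 0.4286 -0.1294  0.065 ]]
```

```bash
cat >> h.py <<'E'
YAW=np.radians(-5.9); BC=np.array([.537,-.054])
def b2w(x,y): 
    c,s=np.cos(YAW),np.sin(YAW); return BC+np.array([c*x-s*y,s*x+c*y])
def w2b(p):
    d=np.array(p)[:2]-BC; c,s=np.cos(YAW),np.sin(YAW); return np.array([c*d[0]+s*d[1],-s*d[0]+c*d[1]])
def plan(bx,by,z,yaw=YAW):
    s=sensors.get_state(); T=R.from_euler("xyz",s["eef_rot"],degrees=True).as_matrix()
    tgt=np.r_[b2w(bx,by),z]; sh=T.T@(tgt-s["tcp_pos"])*100
    xb=np.array([np.cos(yaw),np.sin(yaw),0]); 
    z_=T.T@xb; ang=np.degrees(np.arctan2(-z_[1],z_[2])); ang=(ang+90)%180-90
    print("t",s["time_s"],"board",w2b(s["tcp_pos"]).round(4),"z",s["tcp_pos"][2].round(4),"shift",sh.round(2),"turn",ang.round(2),"J6",s["joints"][5].round(1)); print(T.round(3)); return sh,ang
E
python3 -c "
from h import *
plan(0,-.13,.227)"
```

```text
t 0.3 board [-0.2889 -0.628 ] z 0.2262 shift [ -0.06 -45.33  35.5 ] turn -68.18 J6 -16.5
[[-0.    -0.962 -0.274]
 [ 0.001 -0.274  0.962]
 [-1.     0.     0.001]]
```

```bash
python3 -m handwheel '[0,-4,3.1,-5, 0,-9,7.05,-13, 0,-14,11,-21, 0,-19,14.9,-29, 0,-24,18.8,-37, 0,-29,22.7,-45, 0,-34,26.6,-53, 0,-39,30.5,-61, 0,-43,33.7,-66, 0,-45.3,35.5,-68.2]' 3; python3 -c "
from h import *
plan(0,-.13,.045)
for n in ('top','wrist'):
  c=cam(n); cv2.imwrite(f'pics/{n}2.png',c['image'][:,:,::-1])"
```

```text
time_s: 1.55
tcp_pos: [0.5247, -0.181, 0.2266]
eef_rot: [-163.7, 90.0, 10.7]
contact_force: [0.2, -1.2, -0.5]
gripper_width: 0.0299
t 1.55 board [ 0.0009 -0.1276] z 0.2266 shift [18.16  0.24  0.09] turn 0.26 J6 -6.8
[[ 0.    -0.098 -0.995]
 [ 0.    -0.995  0.098]
 [-1.    -0.    -0.   ]]
```

View pics/top2.png

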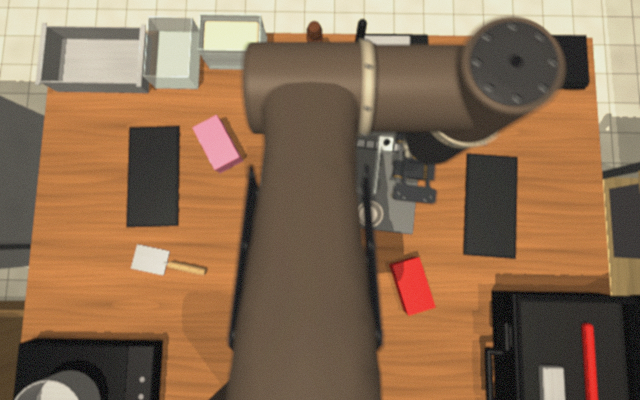

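View pics/wrist2.png

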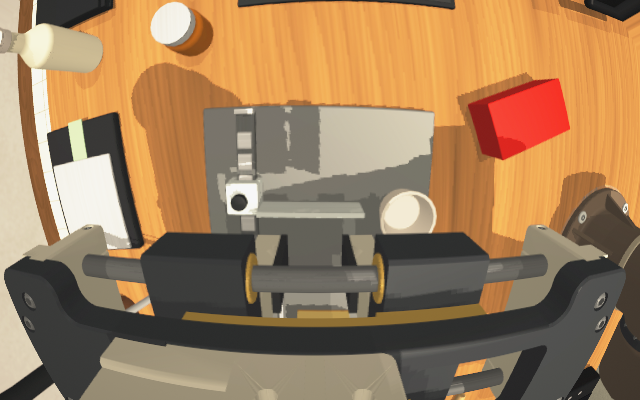

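Top view: the gripper hangs near (415,183), just right of the stop. Wrist view: the plate runs from (258,205) to (365,215), the knob is at (239,202), and the ramekin is at (408,213), clear of the plate's end. I'll cross-check these with the wrist calibration.

```bash
python3 - <<'E'
from h import *
c=cam("wrist"); print(np.array(c["xyz"]).round(3),c["f"]); print("cam board",w2b(c["xyz"]))
for name,px,z in (("knob",(239,202),.08),("plate L",(258,203),.07),("plate R",(365,204),.07),("plate R low",(362,217),.027),("ramekin",(408,207),.065),("board RR",(204,109),.025),("board FR",(434,112),.025)):
    w=ray(c,px,z,True)[0]; print(name,w.round(4),w2b(w).round(4))
s=sensors.get_state(); print(proj(c,[s["tcp_pos"],np.r_[s["tcp_pos"][:2],.045]],True))
i=c["image"][90:320,180:460,::-1]; cv2.imwrite("pics/w2c.png",cv2.resize(i,None,fx=2.8,fy=2.5))
E
```

```text
[ 0.518 -0.255  0.385] 309.70691628693146
cam board [ 0.00196373 -0.2022524 ]
knob [ 0.6054 -0.1742  0.08  ] [ 0.0804 -0.1125]
plate L [ 0.5874 -0.1684  0.07  ] [ 0.0619 -0.1086]
plate R [ 0.4733 -0.1559  0.07  ] [-0.0529 -0.1079]
plate R low [ 0.4718 -0.126   0.027 ] [-0.0575 -0.0783]
ramekin [ 0.4237 -0.1459  0.065 ] [-0.1032 -0.1031]
board RR [ 0.6482 -0.2785  0.025 ] [ 0.1337 -0.2119]
board FR [ 0.3737 -0.2485  0.025 ] [-0.1424 -0.2103]
[[316.78998281 247.69590982]
 [315.49953482 179.51355624]]
```

View pics/w2c.png

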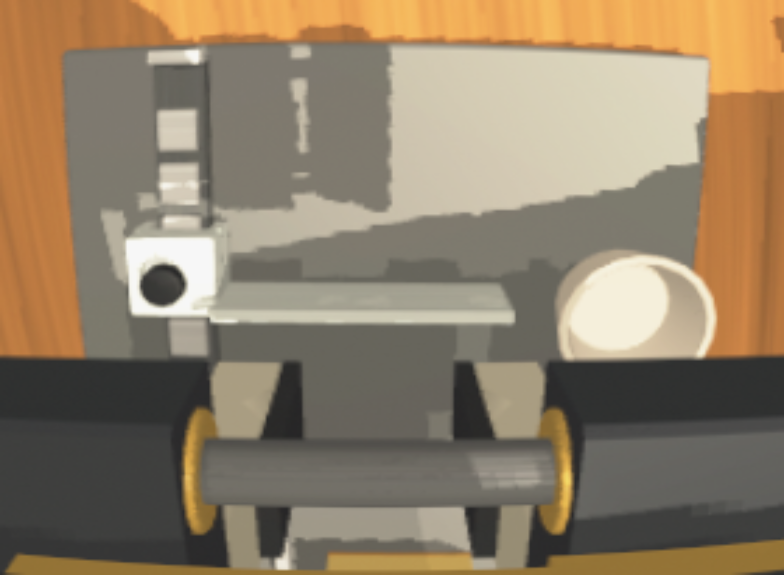

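```bash
python3 - <<'E'
from h import *
c=cam("wrist")
q=lambda x,y:(180+x/2.8,90+y/2.5)
for name,px,z in (("back top L",q(212,312),.07),("back top R",q(513,313),.07),("face top R",q(513,323),.07),("back bottom",q(450,284),.027),("knob",q(163,285),.08),("rail end",q(178,52),.039)):
    w=ray(c,px,z,True)[0]; print(name,w2b(w).round(4))
plan(0,-.13,.045)
E
```

```text
back top L [ 0.0642 -0.0965]
back top R [-0.0525 -0.0964]
face top R [-0.0527 -0.0918]
back bottom [-0.0315 -0.0966]
knob [ 0.0804 -0.1117]
rail end [ 0.0801 -0.2083]
t 1.75 board [-0.0003 -0.1298] z 0.2264 shift [18.14  0.02 -0.04] turn 0.06 J6 -6.8
[[-0.    -0.102 -0.995]
 [ 0.    -0.995  0.102]
 [-1.     0.     0.   ]]
```

```bash
python3 -m handwheel '[2,0,0,0, 4.5,0,0,0, 7,0,0,0, 9.5,0,0,0, 12,0,0,0, 14.5,0,0,0, 16.5,0,0,0, 17.6,0,0,0, 18.1,0,0,0, 18.1,0,0,0]'; python3 -c "
from h import *
plan(0,-.085,.045)
c=cam('wrist'); cv2.imwrite('pics/w3.png',c['image'][:,:,::-1])"
```

```text
time_s: 3.0
tcp_pos: [0.5234, -0.1838, 0.0458]
eef_rot: [156.6, 90.0, -29.3]
contact_force: [-0.9, 0.5, 0.8]
gripper_width: 0.0297
t 3.0 board [-0.0002 -0.1305] z 0.0458 shift [ 0.08 -4.55 -0.02] turn -0.01 J6 -6.8
[[ 0.    -0.103 -0.995]
 [-0.    -0.995  0.103]
 [-1.     0.    -0.   ]]
```

View pics/w3.png

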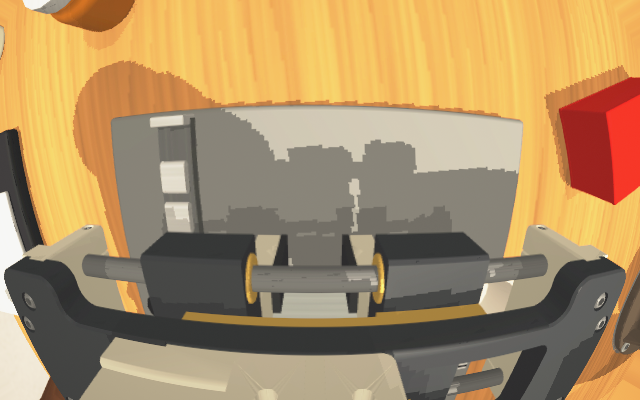

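```bash
python3 -m handwheel '[0,-0.6,0,0, 0,-1.2,0,0, 0,-1.7,0,0, 0,-2.1,0,0, 0,-2.4,0,0, 0,-2.7,0,0, 0,-3,0,0, 0,-3.3,0,0, 0,-3.6,0,0, 0,-3.8,0,0]'; python3 -c "
from h import *
plan(0,-.06,.045); print(sensors.get_state()['contact_force'])"
```

```text
time_s: 4.3
tcp_pos: [0.5274, -0.1455, 0.0457]
eef_rot: [159.2, 90.0, -26.7]
contact_force: [0.4, -3.6, 0.8]
gripper_width: 0.0298
t 4.3 board [-0.0002 -0.092 ] z 0.0457 shift [ 0.06 -3.2  -0.02] turn 0.03 J6 -11.0
[[ 0.    -0.102 -0.995]
 [-0.    -0.995  0.102]
 [-1.     0.    -0.   ]]
[ 0.40541142 -3.60027228  0.78142386]
```

```bash
python3 -m handwheel '[0,-0.4,0,0, 0,-0.8,0,0, 0,-1.2,0,0, 0,-1.5,0,0, 0,-1.8,0,0, 0,-2,0,0, 0,-2.2,0,0, 0,-2.4,0,0, 0,-2.6,0,0, 0,-2.7,0,0]'; python3 -c "
from h import *
plan(0,-.056,.045); print(sensors.get_state()['contact_force'])
c=cam('wrist'); cv2.imwrite('pics/w4.png',c['image'][:,:,::-1]);c=cam('scene'); cv2.imwrite('pics/s4.png',cv2.resize(c['image'][150:300,200:400,::-1],None,fx=4,fy=4))"
```

```text
time_s: 5.55
tcp_pos: [0.53, -0.1186, 0.0455]
eef_rot: [-28.9, 90.0, 145.2]
contact_force: [0.8, -4.2, -1.1]
gripper_width: 0.0302
t 5.55 board [-0.0004 -0.065 ] z 0.0455 shift [ 0.05 -0.9  -0.04] turn 0.02 J6 -13.9
[[-0.    -0.102 -0.995]
 [ 0.    -0.995  0.102]
 [-1.    -0.     0.   ]]
[ 0.79836895 -4.20200574 -1.10511088]
```

View pics/s4.png

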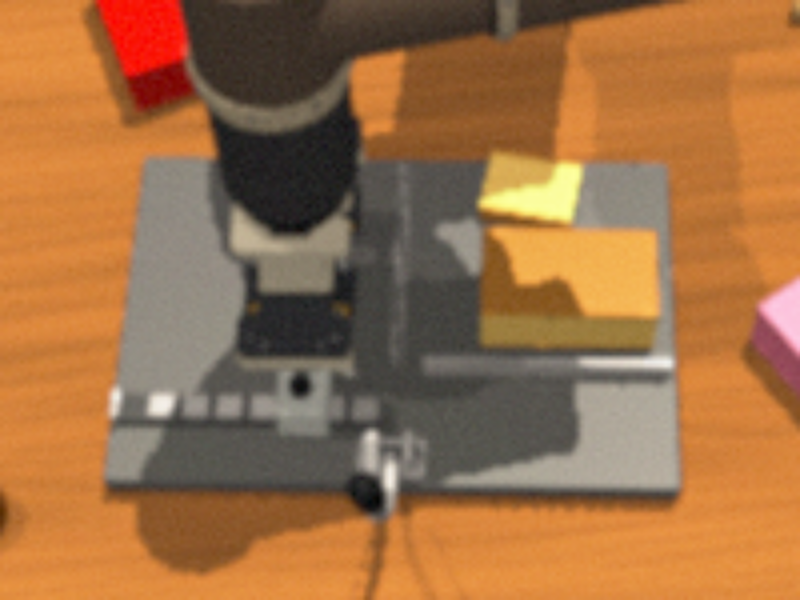

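View pics/w4.png

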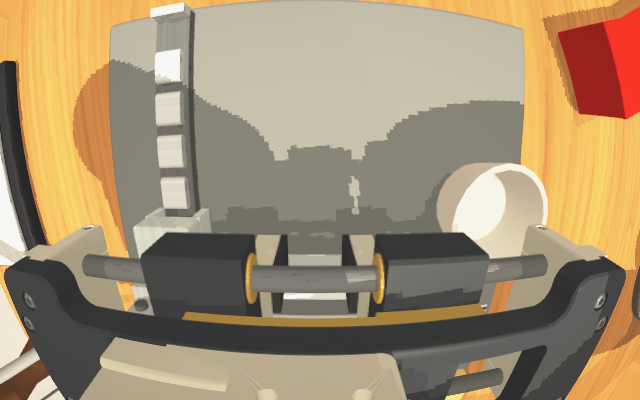

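The scene crop shows the knob at (300,384), the cheese untouched and the fingers behind the plate.

```bash
python3 - <<'E'
from h import *
c=cam("scene"); print(w2b(ray(c,np.array([(300,384)])/4+[200,150]-np.array([.375,.375]),.08)[0]).round(4))
h=c["image"].astype(int).sum(2); 
sub=h[238:254,262:290]; i=np.argwhere(sub<130); print(len(i), w2b(ray(c,i.mean(0)[::-1]+[262,238],.08)[0]).round(4))
plan(0,-.056,.045)
E
```

```text
[ 0.0861 -0.0665]
21 [ 0.0769 -0.0664]
t 5.7 board [-0.0002 -0.0648] z 0.0456 shift [ 0.06 -0.88 -0.02] turn 0.03 J6 -13.9
[[ 0.    -0.102 -0.995]
 [ 0.    -0.995  0.102]
 [-1.    -0.    -0.   ]]
```

```bash
python3 -m handwheel '[0,-0.1,0,0, 0,-0.2,0,0, 0,-0.3,0,0, 0,-0.4,0,0, 0,-0.5,0,0, 0,-0.55,0,0, 0,-0.6,0,0, 0,-0.65,0,0, 0,-0.65,0,0, 0,-0.65,0,0]'; python3 -c "
from h import *
plan(0,-.056,.045); print(sensors.get_state()['contact_force'])
c=cam('scene');cv2.imwrite('pics/s5.png',cv2.resize(c['image'][150:300,200:400,::-1],None,fx=4,fy=4))
h=c['image'].astype(int).sum(2)
sub=h[238:254,262:295]; i=np.argwhere(sub<130); print(len(i), w2b(ray(c,i.mean(0)[::-1]+[262,238],.08)[0]).round(4))"
```

```text
time_s: 6.95
tcp_pos: [0.5307, -0.1124, 0.0456]
eef_rot: [-27.7, 90.0, 146.4]
contact_force: [-0.4, 0.2, -0.7]
gripper_width: 0.0301
t 6.95 board [-0.0003 -0.0587] z 0.0456 shift [ 0.06 -0.27 -0.03] turn 0.02 J6 -14.6
[[-0.    -0.103 -0.995]
 [ 0.    -0.995  0.103]
 [-1.    -0.     0.   ]]
[-0.3878532   0.16830651 -0.66388357]
19 [ 0.0789 -0.0585]
```

View pics/s5.png

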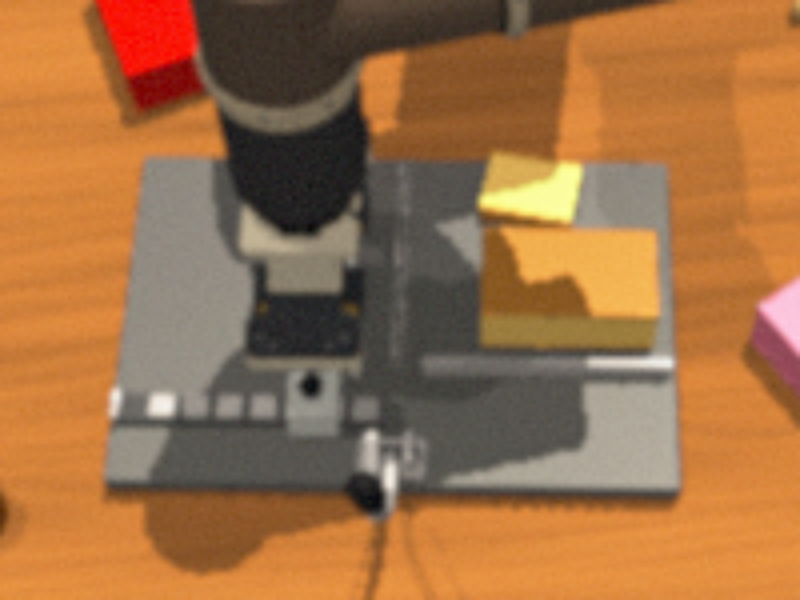

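```bash
python3 -m handwheel '[0,0.6,0,0, 0,1.4,0,0, 0,2.2,0,0, 0,2.5,0,0, -1.5,2.5,0,0, -4,2.5,0,0, -7,2.5,0,0, -9.5,2.5,0,0, -11.5,2.5,0.5,0, -12,2.5,1,0]' && python3 -m handwheel '[0,-2,0,0, 0,-5,0,0, 0,-9,0,0, 0,-13,0,0, 0,-17,0,0, 0,-21,0,0, 0,-25,0,0, 0,-28,0,0, 0,-31,0,0, 0,-31.5,0,0]'; python3 -c "
from h import *
plan(-.01,.24,.04)
for n in ('top','wrist','scene'):
  c=cam(n); cv2.imwrite(f'pics/{n}6.png',c['image'][:,:,::-1])"
```

```text
time_s: 8.25
tcp_pos: [0.5189, -0.1361, 0.1678]
eef_rot: [-172.8, 89.8, 1.3]
contact_force: [0.2, 0.5, 0.5]
gripper_width: 0.0299
time_s: 9.5
tcp_pos: [0.5501, 0.1786, 0.165]
eef_rot: [34.1, 90.0, -151.6]
contact_force: [-0.2, -0.9, -0.8]
gripper_width: 0.0299
t 9.5 board [-0.0109  0.2327] z 0.165 shift [12.5  -0.73 -0.1 ] turn 0.12 J6 -43.1
[[-0.001 -0.101 -0.995]
 [-0.    -0.995  0.101]
 [-1.     0.     0.001]]
```

View pics/wrist6.png

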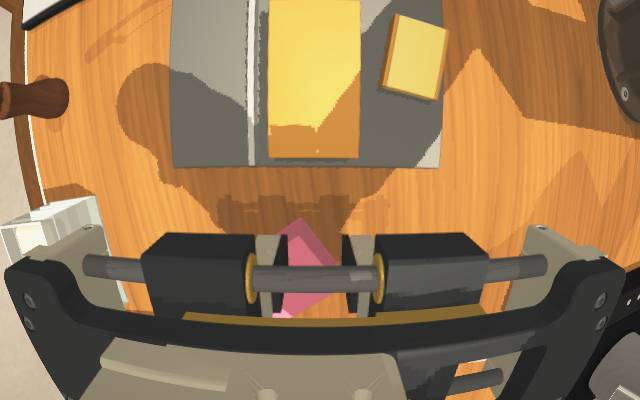

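View pics/scene6.png

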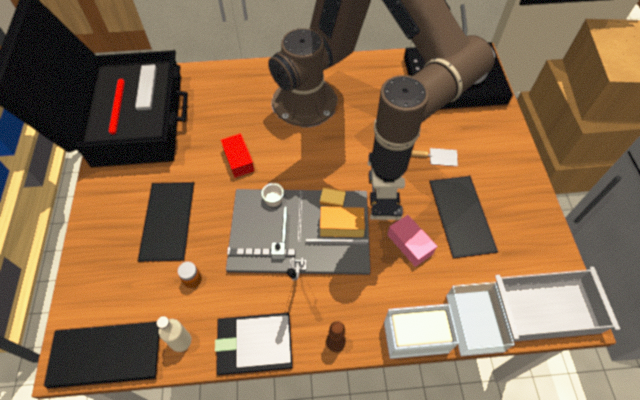

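View pics/top6.png

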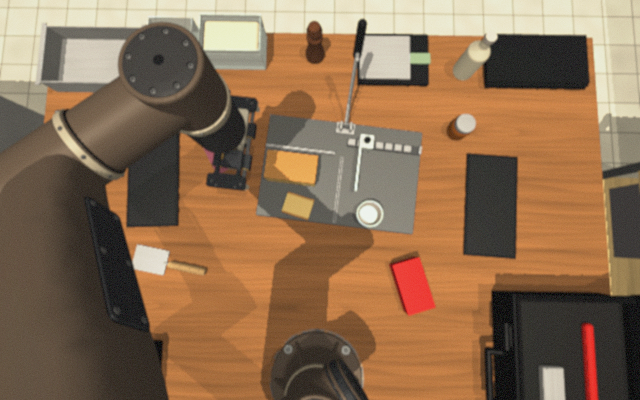

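```bash
python3 - <<'E'
from h import *
for n,box in (("scene",(380,205,445,270)),):
    im=np.load("pics/scene.npy"); c=cam("scene")
    hsv=cv2.cvtColor(im,cv2.COLOR_RGB2HSV); x0,y0,x1,y1=box
    m=((hsv[...,0]>150)&(hsv[...,1]>60)).astype(np.uint8); mm=m*0; mm[y0:y1,x0:x1]=m[y0:y1,x0:x1]
    cn=max(cv2.findContours(mm,0,cv2.CHAIN_APPROX_NONE)[0],key=cv2.contourArea)[:,0]
    for z in (0,.055):
        b=np.array([w2b(p) for p in ray(c,cn,z)]); print(z,"min",b.min(0).round(3),"max",b.max(0).round(3)); j=b[:,1].argmin(); print("nearest board corner",b[j].round(3)); k=b[:,0].argmin(); print("front",b[k].round(3))
ct=cam("top")
for p in ((212,116),(243,158),(219,171),(193,125)): print(w2b(ray(ct,p,.055)[0]).round(3),w2b(ray(ct,p,0)[0]).round(3))
c=cam("wrist")
for p in ((268,158),(359,158)): print("cheese left end bottom/top",w2b(ray(c,p,.025,True)[0]).round(4),w2b(ray(c,p,.08,True)[0]).round(4))
i=c["image"][0:330,160:460,::-1]; cv2.imwrite("pics/w6c.png",cv2.resize(i,None,fx=2,fy=1.8))
E
```

```text
0 min [-0.063  0.274] max [0.106 0.414]
nearest board corner [0.011 0.274]
front [-0.063  0.338]
0.055 min [-0.033  0.265] max [0.13 0.4 ]
nearest board corner [0.039 0.265]
front [-0.033  0.327]
[0.104 0.356] [0.121 0.375]
[0.001 0.258] [0.012 0.271]
[-0.041  0.315] [-0.032  0.332]
[0.073 0.402] [0.089 0.424]
cheese left end bottom/top [0.0352 0.1986] [0.0269 0.1908]
cheese left end bottom/top [-0.054   0.1987] [-0.0459  0.1908]
```

View pics/w6c.png

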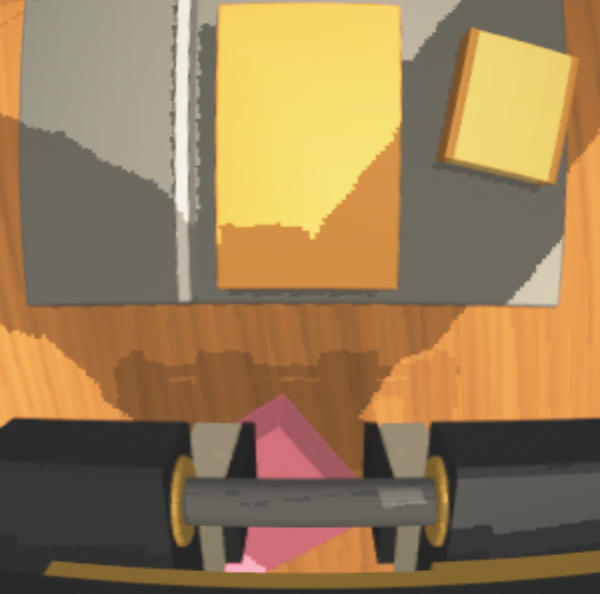

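```bash
python3 -c "
from h import *
plan(-.0095,.222,.042)"
```

```text
t 9.8 board [-0.0104  0.2305] z 0.1656 shift [12.36  0.84 -0.1 ] turn -0.03 J6 -43.1
[[-0.    -0.103 -0.995]
 [-0.    -0.995  0.103]
 [-1.     0.     0.   ]]
```

```bash
python3 -m handwheel '[0,0.4,0,0, 0,0.8,-0.1,0, 2,0.8,-0.1,0, 4,0.8,-0.1,0, 6,0.8,-0.1,0, 8,0.8,-0.1,0, 10,0.8,-0.1,0, 11.5,0.8,-0.1,0, 12.2,0.8,-0.1,0, 12.3,0.8,-0.1,0]' 3.4; python3 -c "
from h import *
plan(-.0095,.102,.042)
c=cam('wrist'); cv2.imwrite('pics/w7.png',c['image'][:,:,::-1])"
```

```text
time_s: 11.05
tcp_pos: [0.5507, 0.1689, 0.0424]
eef_rot: [53.5, 90.0, -132.4]
contact_force: [-0.1, -0.4, 0.5]
gripper_width: 0.0342
t 11.05 board [-0.0093  0.2232] z 0.0424 shift [ 0.04 12.12  0.02] turn 0.01 J6 -42.4
[[-0.    -0.103 -0.995]
 [-0.    -0.995  0.103]
 [-1.     0.     0.   ]]
```

View pics/w7.png

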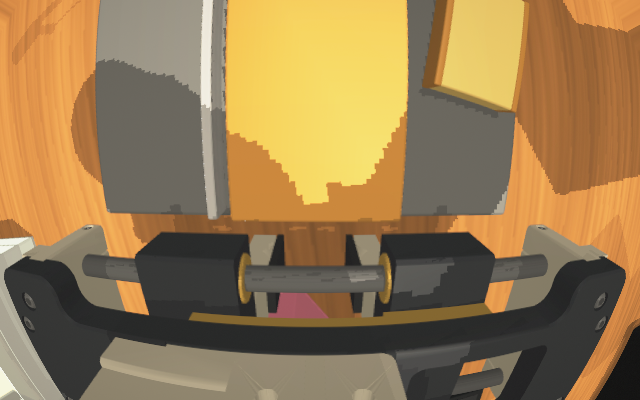

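```bash
python3 -m handwheel '[0,0.5,0,0, 0,1,0,0, 0,1.4,0,0, 0,1.6,0,0, 0,1.8,0,0, 0,2,0,0, 0,2.2,0,0, 0,2.4,0,0, 0,2.7,0,0, 0,3,0,0]' && python3 -m handwheel '[0,0.3,0,0, 0,0.6,0,0, 0,0.9,0,0, 0,1.2,0,0, 0,1.5,0,0, 0,1.8,0,0, 0,2.1,0,0, 0,2.4,0,0, 0,2.7,0,0, 0,3,0,0]'; python3 -c "
from h import *
plan(-.0095,.102,.042)
for n in ('wrist','top'):
  c=cam(n); cv2.imwrite(f'pics/{n}8.png',c['image'][:,:,::-1])"
```

```text
time_s: 12.35
tcp_pos: [0.5477, 0.1392, 0.0426]
eef_rot: [-147.5, 90.0, 26.6]
contact_force: [-0.9, 3.0, -0.5]
gripper_width: 0.0341
time_s: 13.6
tcp_pos: [0.5445, 0.1092, 0.0426]
eef_rot: [-134.7, 90.0, 39.4]
contact_force: [0.5, 3.2, 1.0]
gripper_width: 0.0342
t 13.6 board [-0.0093  0.1631] z 0.0426 shift [0.06 6.11 0.02] turn 0.02 J6 -37.4
[[ 0.    -0.103 -0.995]
 [ 0.    -0.995  0.103]
 [-1.    -0.    -0.   ]]
```

View pics/wrist8.png

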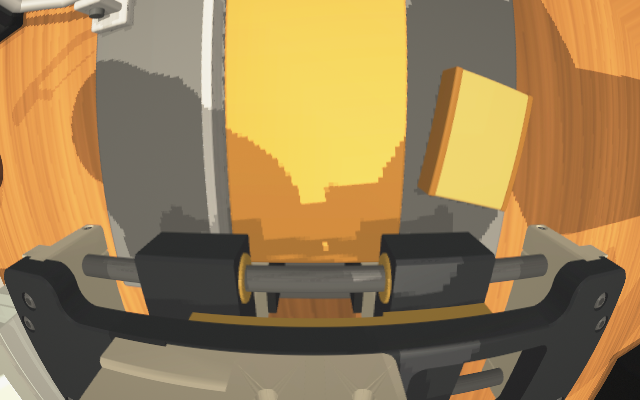

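View pics/top8.png

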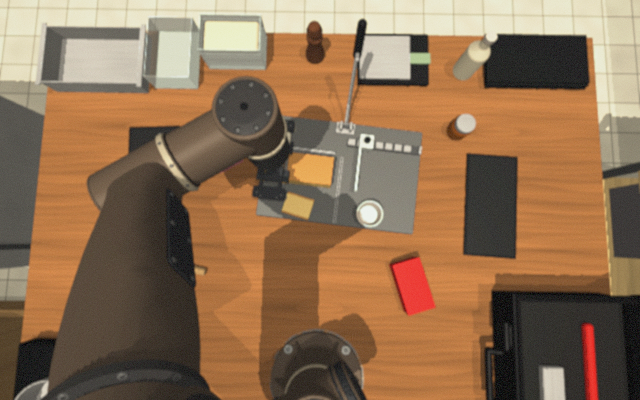

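```bash
python3 -m handwheel '[0,0.3,0,0, 0,0.6,0,0, 0,0.9,0,0, 0,1.2,0,0, 0,1.5,0,0, 0,1.8,0,0, 0,2.1,0,0, 0,2.4,0,0, 0,2.7,0,0, 0,3,0,0]' && python3 -m handwheel '[0,0.3,0,0, 0,0.6,0,0, 0,0.9,0,0, 0,1.2,0,0, 0,1.5,0,0, 0,1.8,0,0, 0,2.1,0,0, 0,2.3,0,0, 0,2.4,0,0, 0,2.5,0,0]'; python3 -c "
from h import *
plan(-.0095,.102,.042)
for n in ('wrist','top'):
  c=cam(n); im=c['image'][:,:,::-1]
  if n=='top': im=cv2.resize(im[95:245,245:440],None,fx=4,fy=4,interpolation=cv2.INTER_CUBIC)
  cv2.imwrite(f'pics/{n}9.png',im)"
```

```text
time_s: 14.95
tcp_pos: [0.5415, 0.0794, 0.0426]
eef_rot: [-143.8, 90.0, 30.3]
contact_force: [-0.3, 4.8, 4.1]
gripper_width: 0.0336
time_s: 16.2
tcp_pos: [0.5389, 0.0547, 0.0426]
eef_rot: [-137.9, 90.0, 36.2]
contact_force: [0.1, 6.7, 5.2]
gripper_width: 0.0337
t 16.2 board [-0.0093  0.1083] z 0.0426 shift [0.06 0.63 0.02] turn 0.02 J6 -32.4
[[ 0.    -0.103 -0.995]
 [ 0.    -0.995  0.103]
 [-1.    -0.    -0.   ]]
```

View pics/wrist9.png

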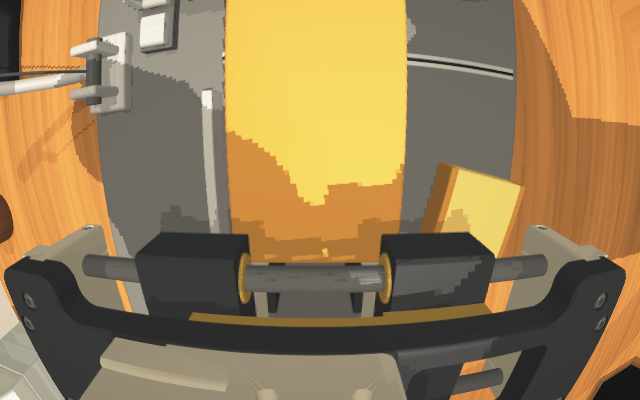

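View pics/top9.png

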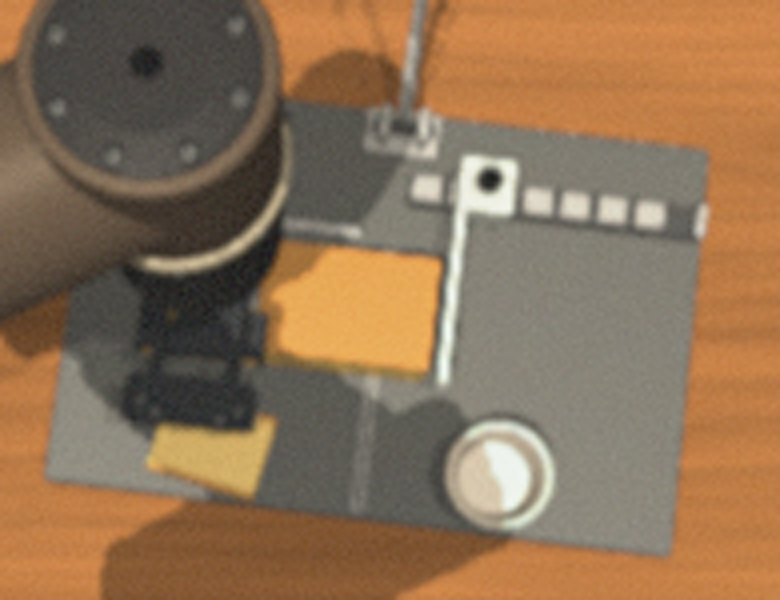

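```bash
python3 -m handwheel '[0,-0.2,0,0, 0,-0.5,0,0, 0,-0.8,0,0, 0,-0.8,0,0, 0,-0.8,0,0, 0,-0.8,0,0, 0,-0.8,0,0, 0,-0.6,0,0, 0,-0.4,0,0, 0,-0.3,0,0]'; python3 - <<'E'
from h import *
plan(-.0095,.102,.042)
print(sensors.get_state()["contact_force"])
ct=cam("top")
pt=lambda a:np.array(a)/4+np.array([245,95])-.375
for n,p,z in (("cheese end top corners",[(443,256),(432,374)],.08),("plate mid",[(464,212),(444,382)],.07),("knob",[(489,180)],.08)):
    print(n,[w2b(w).round(4) for w in ray(ct,pt(p),z)])
E
```

```text
time_s: 17.55
tcp_pos: [0.5391, 0.0574, 0.0426]
eef_rot: [35.5, 90.0, -150.4]
contact_force: [0.7, 0.4, -0.2]
gripper_width: 0.034
t 17.55 board [-0.0094  0.1111] z 0.0426 shift [0.06 0.91 0.02] turn 0.01 J6 -32.7
[[-0.    -0.103 -0.995]
 [-0.    -0.995  0.103]
 [-1.     0.     0.   ]]
[ 0.7040985   0.41825393 -0.24857548]
cheese end top corners [array([ 0.0281, -0.0336]), array([-0.0482, -0.0349])]
plate mid [array([ 0.0609, -0.0446]), array([-0.0509, -0.0438])]
knob [array([ 0.081 , -0.0575])]
```

```bash
python3 -m handwheel '[0,0.1,0,0, 0,0.2,0,0, 0,0.3,0,0, 0,0.4,0,0, 0,0.5,0,0, 0,0.6,0,0, 0,0.65,0,0, 0,0.7,0,0, 0,0.75,0,0, 0,0.8,0,0]'; python3 - <<'E'
from h import *
plan(-.0095,.1,.042)
print(sensors.get_state()["contact_force"])
E
```

```text
time_s: 18.85
tcp_pos: [0.5384, 0.0497, 0.0426]
eef_rot: [-143.0, 90.0, 31.1]
contact_force: [0.8, 3.0, -1.0]
gripper_width: 0.0339
t 18.85 board [-0.0093  0.1033] z 0.0426 shift [0.06 0.33 0.02] turn 0.02 J6 -31.9
[[ 0.    -0.102 -0.995]
 [ 0.    -0.995  0.102]
 [-1.    -0.    -0.   ]]
[ 0.80112714  2.96635973 -0.98479082]
```

```bash
python3 -m handwheel '[0,0.05,0,0, 0,0.1,0,0, 0,0.15,0,0, 0,0.2,0,0, 0,0.2,0,0, 0,0.2,0,0, 0,0.2,0,0, 0,0.2,0,0, 0,0.2,0,0, 0,0.2,0,0]'; python3 - <<'E'
from h import *
plan(-.0095,.1,.042)
for n in ('wrist','top','scene'):
  c=cam(n); im=c['image'][:,:,::-1]
  if n=='top': im=cv2.resize(im[95:245,245:440],None,fx=4,fy=4,interpolation=cv2.INTER_CUBIC)
  if n=='scene': im=cv2.resize(im[150:300,200:400],None,fx=4,fy=4,interpolation=cv2.INTER_CUBIC)
  cv2.imwrite(f'pics/{n}10.png',im)
E
```

```text
time_s: 20.1
tcp_pos: [0.5381, 0.0477, 0.0426]
eef_rot: [77.4, 90.0, -108.5]
contact_force: [0.4, 1.6, -0.8]
gripper_width: 0.034
t 20.1 board [-0.0093  0.1012] z 0.0426 shift [0.06 0.12 0.02] turn 0.02 J6 -31.7
[[-0.    -0.102 -0.995]
 [-0.    -0.995  0.102]
 [-1.     0.     0.   ]]
```

View pics/top10.png

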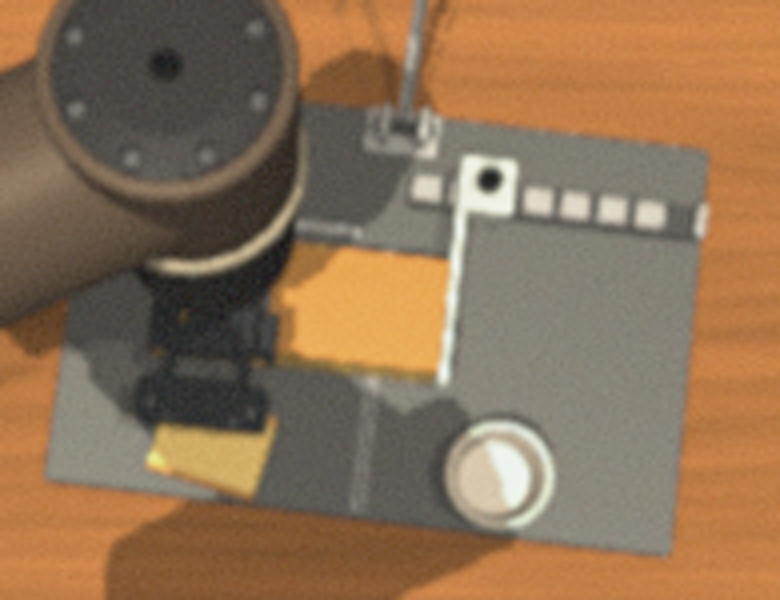

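View pics/scene10.png

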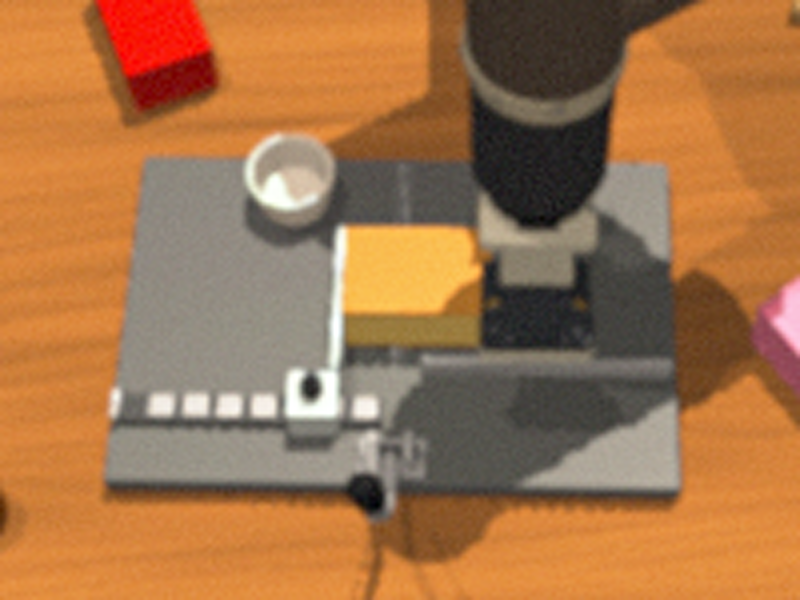

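Both views show the cheese end at the plate with a gap of a millimetre or less, and the knob still in place. I'll finish with tiny steps, watching the force.

```bash
python3 -m handwheel '[0,0.02,0,0, 0,0.04,0,0, 0,0.06,0,0, 0,0.08,0,0, 0,0.1,0,0, 0,0.1,0,0, 0,0.1,0,0, 0,0.1,0,0, 0,0.1,0,0, 0,0.1,0,0]'; python3 - <<'E'
from h import *
plan(-.0095,.1,.042)
E
```

```text
time_s: 21.5
tcp_pos: [0.5383, 0.0472, 0.0426]
eef_rot: [-122.8, 90.0, 51.3]
contact_force: [0.4, 7.4, -0.7]
gripper_width: 0.0339
t 21.5 board [-0.0091  0.1008] z 0.0426 shift [0.06 0.08 0.04] turn 0.0 J6 -31.7
[[ 0.001 -0.103 -0.995]
 [ 0.001 -0.995  0.103]
 [-1.    -0.001 -0.   ]]
```

The force rose to 7.4 N while the TCP stalled, so the cheese is against the stop and still below the release force. I'll back off.

```bash
python3 -m handwheel '[0,-0.2,0,0, 0,-0.6,0,0, 0,-1.2,0,0, 0,-2,0,0, 0,-3,0,0, 0,-3.5,0,0, -1.5,-3.5,0,0, -4,-3.5,0,0, -7,-3.5,0,0, -9,-3.5,0,0]' && python3 -m handwheel '[-2,0,0,0, -4,-2,0,0, -6,-5,0,0, -8,-8,0,0, -10,-11,0,0, -10,-14,0,0, -10,-17,0,0, -10,-20,0,0, -10,-21,0,0, -10,-21,0,0]'; python3 - <<'E'
from h import *
s=sensors.get_state(); print(s["time_s"],s["tcp_pos"],s["contact_force"])
for n in ('top','scene'):
  c=cam(n); im=c['image'][:,:,::-1]
  cv2.imwrite(f'pics/{n}11f.png',im)
  if n=='top': im=cv2.resize(im[95:245,245:440],None,fx=4,fy=4,interpolation=cv2.INTER_CUBIC)
  if n=='scene': im=cv2.resize(im[150:300,200:400],None,fx=4,fy=4,interpolation=cv2.INTER_CUBIC)
  cv2.imwrite(f'pics/{n}11.png',im)
E
```

```text
time_s: 22.75
tcp_pos: [0.5422, 0.0815, 0.1352]
eef_rot: [-152.9, 89.9, 21.2]
contact_force: [0.2, 0.1, 0.2]
gripper_width: 0.0337
time_s: 24.0
tcp_pos: [0.563, 0.291, 0.232]
eef_rot: [48.5, 89.9, -137.3]
contact_force: [-1.2, -1.2, -0.5]
gripper_width: 0.0339
24.0 [0.56298995 0.29101111 0.23197395] [-1.22710043 -1.19097318 -0.52479008]
```

View pics/top11.png

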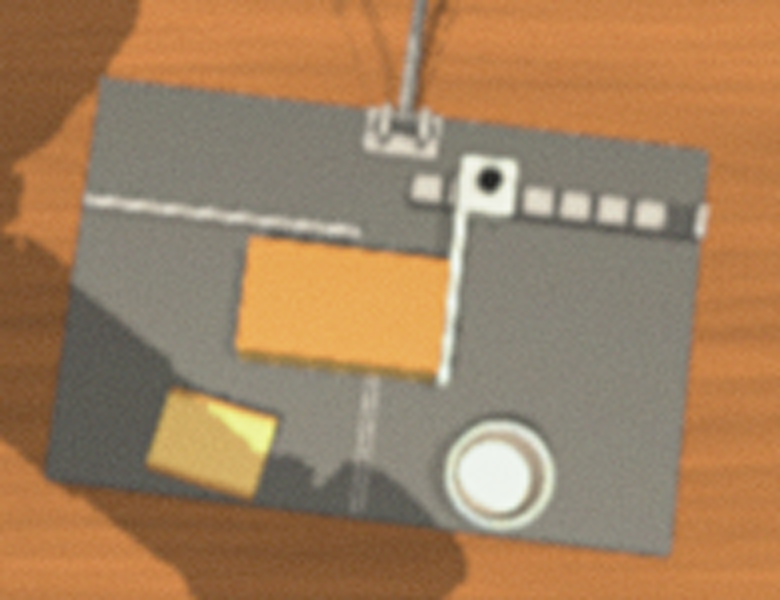

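View pics/scene11.png

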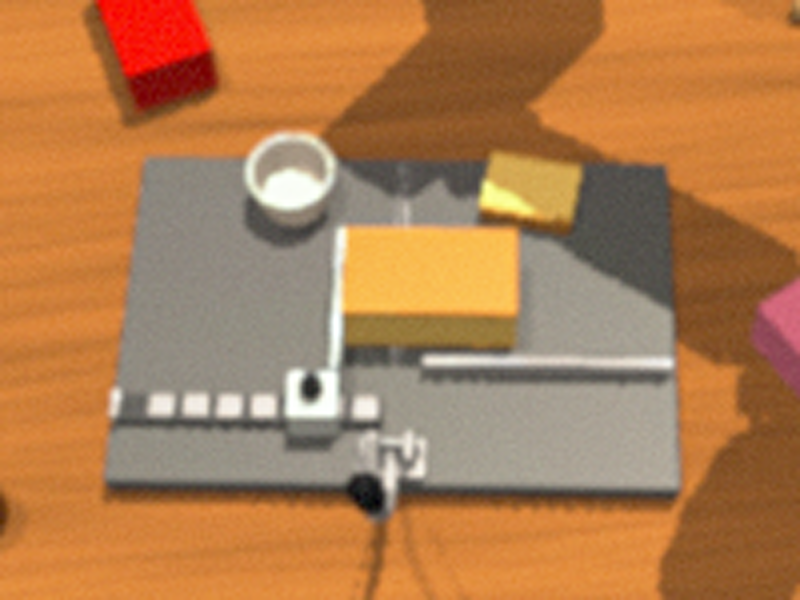

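```bash
python3 - <<'E'
from h import *
ct=cam("top"); cs=cam("scene")
pt=lambda a:np.array(a)/4+np.array([245,95])-.375
ps=lambda a:np.array(a)/4+np.array([200,150])-.375
for c,w in ((ct,pt([(247,236),(452,260),(440,376),(236,352)])),(cs,ps([(516,312),(343,312),(347,227),(518,227)]))):
    b=np.array([w2b(p) for p in ray(c,w,.08)]); d=b[0]+b[3]-b[1]-b[2]; print("cheese ctr",b.mean(0).round(4),"end mid",((b[1]+b[2])/2).round(4),"yaw vs board",np.degrees(np.arctan2(-d[0],d[1])).round(2))
print("knob",w2b(ray(ct,pt([(489,180)]),.08)[0]).round(4),w2b(ray(cs,ps([(311,386)]),.08)[0]).round(4))
h=cs["image"].astype(int).sum(2);i=np.argwhere(h[240:250,270:285]<150);print("knob blob",len(i),w2b(ray(cs,i.mean(0)[::-1]+[270,240],.08)[0]).round(4))
E
```

```text
cheese ctr [-0.0113  0.0256] end mid [-0.0113 -0.0398] yaw vs board 0.01
cheese ctr [-0.0087  0.0245] end mid [-0.0079 -0.039 ] yaw vs board 0.71
knob [ 0.081  -0.0575] [ 0.0876 -0.0585]
knob blob 7 [ 0.0899 -0.0591]
```

Stop at about 0.025 m, cheese end at board y ≈ -0.0395 (face at -0.040), and square within 1°. Handing in.

```bash
python3 -c "
from plant import workorder,sensors
print(workorder.close_job()); print(sensors.get_state()['time_s'])"
```

```text
the job is handed in; nothing more can be done
None
the job is handed in; nothing more can be done
```

The job is handed in at about 24 s of the 58 s allowed. The stop sits in the second notch and the cheese rests against it; no verdict came back.

- **Stop:** I pushed its back from the fourth notch to the second. The push force fell to zero as it dropped in. The last pictures put the knob at board y = -57.5 to -59 mm, against -58 mm required, so the cheese did not shift it.
- **Cheese:** I pushed it with the two fingers side by side until the force rose to 7.4 N while the arm stalled. It was then flush on the plate, and I withdrew clear of everything.
    - **Position:** its end lies at board y ≈ -39 to -40 mm (stop face at -40), with its middle 8 to 11 mm towards the front of the board.
    - **Squareness:** it is square within about 0.7°.
- **Other things:** the portion, ramekin and pink and red look-alikes appeared unmoved in the pictures. I did not measure the rest.

**Disagreements:**
- The cameras differed by 2 to 4 mm along board x, which is well inside the tolerance.
- Mid-push the tool briefly felt about 5 N upward, cause unknown. I backed off, the force went to zero, and it did not come back on the second approach.

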